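# Fit a control card and close up the module

## Task

Take the control card out of its stand and slide it down the two guides of the tilted control module, then fold both orange ejector levers in flat so that the card is fully seated. After that shut the lid completely and swing the red-tipped clamp down flat over it, leaving the other things on the table where they are.

Things in the scene. Friction and masses are not known exactly. Their poses are not given: they have to be found in the camera images.
- card_mid (a point): Control card, loose: green board 140 mm wide (its y), 5 mm thick (its x), aluminium strip 10 mm thick along the upper edge, black grip tab standing up from its middle. Height 105 mm (z), 120 g. This point is its centre; along z: lower edge -52.5, strip +12.5 to +22.5, tab +22.5 to +52.5 mm. It goes into the module either way round.
- card_tab (a point): Centre of the card's black grip tab, 37.5 mm above card_mid, axes as there. The tab is 36 mm wide (y), 30 mm high (z), 10 mm thick (x): grip it across its thickness; the strip below it is just as thick.
- stand: Grey card stand, fixed, 100 x 170 mm, origin under its centre. End channels (52 mm high, 68 mm either side along y) hold the card upright, its width along the stand's y, its lower edge 10 mm above the table. Draw the card straight up at least 55 mm to free it.
- bay_mouth (a point): Centre of the open mouth of the module's blue housing (fixed; mouth 120 x 206 mm, 100 mm deep, 135 mm above the table). z points out of the mouth, tilted 30 degrees from vertical to the module's front; y along the mouth; x up the slope to the lid hinge. The card goes down -z, its width along y. Fully seated, card_mid is at (0, 0, -22.5) mm here.
- bay: Housing, same origin and axes as bay_mouth. Two card guides at y = +-68 mm, centred on x = 0: grooves 9 mm wide for the 5 mm board, flared to about 17 mm at the lips (z = -10 mm), 3.5 mm of play at each end of the card. The rest is hollow, so fingers may dip in. With clamp and lid open, 60 mm or more is free either side of the slot along x.
- connector: White spring connector between the guides' lower ends, 112 mm long. Origin at its upper face, 68 mm below the mouth when free. A card let go on it stands 7 mm proud (card_mid at z = -15.5 mm in bay_mouth); the spring (2 to 3.5 N, up to 10 mm travel) lifts it back to there unless both levers are folded in.
- lever_left_hinge (a point): Hinge of the left orange ejector lever, at (0, +84, +5) mm in bay_mouth, axis along the bay's x. The lever is a bar 55 mm long, 14 mm wide, 10 mm thick, centred on the hinge line. This frame turns with it.
- lever_right_hinge (a point): Hinge of the right orange ejector lever, at (0, -84, +5) mm in bay_mouth; mirror image of the left one.
- lever_left (a joint): Left lever angle, rad. 0 = folded in, flat along the card's strip towards the tab (upper face at z = +10 mm in bay_mouth); 1.57 = standing straight out of the mouth; up to 2.1, leaning outwards. Starts open, stays where left (friction 0.18 N m). Folding it in presses its end of the card down on the spring.
- lever_right (a joint): Right lever angle, rad; same meaning, mirrored.
- lid_hinge (a point): Hinge of the grey lid, at (+60, 0, +1) mm in bay_mouth, axis along the bay's y. The lid is a shallow cap 122 mm long, 208 mm wide, 42 mm deep. This frame turns with it: the lid runs from the hinge to x = -122 mm, its outer face at z = +42 mm.
- lid (a joint): Lid angle, rad. 0 = shut (outer face at z = +43 mm in bay_mouth), growing as it swings up and away over the far rim; 1.57 = standing along the bay's z; end stop 2.1. Starts open, stays where left (friction 0.24 N m, 250 g); can be pushed shut from behind.
- clamp_hinge (a point): Hinge of the hold-down clamp at the front of the housing, at (-85, 0, +38) mm in bay_mouth, axis along the bay's y. The clamp is a steel bar with a red end, 72 mm long from the hinge, 16 mm wide (red end 20 mm); its upper face is 18 to 21 mm off the hinge line. This frame turns with it, x along the bar.
- clamp (a joint): Clamp angle, rad. 0 = down, lying up the slope over the shut lid (upper face at z = +56 mm in bay_mouth); 1.57 = standing along the bay's z; up to 1.95, leaning to the front. Starts open, stays where left (friction 0.12 N m).
- tape: Orange and black tape measure (the nearer of two), 70 x 82 x 39 mm; bystander, leave alone. Origin at the centre of its underside as it stood upright or lay.
- magnet_square: Red and silver triangular magnet square lying flat, 85 x 85 x 17 mm; bystander, leave alone. Origin at the centre of its underside as it stood upright or lay.
- marker: White and yellow paint marker lying down, 17 x 122 x 17 mm; bystander, leave alone. Origin at the centre of its underside as it stood upright or lay.
- cap: Brown steel spindle cap, 64 x 64 x 55 mm; bystander, leave alone. Origin at the centre of its underside as it stood upright or lay.
- mallet: Hammer with wooden handle lying down, 111 x 236 x 34 mm; bystander, leave alone. Origin at the centre of its underside as it stood upright or lay.
- flange: Brown steel flange housing with a short tube, 69 x 122 x 78 mm; bystander, leave alone. Origin at the centre of its underside as it stood upright or lay.

How it is judged:
By the outcome, as a careful person would: the job done as asked, in the order asked, and still so for the second after the job is handed in, with the robot touching nothing.
It also fails if it takes over 72 s, if anything falls off the work surface, if the arm or the gripper's body presses on something with over 40 N, if the wrist force passes 120 N, or if a joint passes its speed limit or range.

## Robot

A 6-joint arm with a two-finger parallel gripper is mounted at the origin on a cart in front of the work surface, level with it; the furniture and walls round the work are solid. World frame = base frame: x ahead of the robot, y to its left, z up, the work surface at z = 0. Lengths are in m, angles in degrees, forces in N, time in s.
With the tool pointing down it reaches from about 0.4 to 0.825 m from the base axis. Payload 7 kg.
Tool frame: the origin (TCP) lies at the very end of the fingers, on their centre line; the grasp point (between the pads) lies 19 mm behind it (ctrl.grip_depth is the distance from the TCP to the grasp point, in m); z points along the fingers, y is the line along which they close (so a half turn about z gives the same grasp; the last joint's range is limited). The gripper opens to 88 mm and grips with 3 to 60 N. Pads are 19 mm wide; open, the fingers measure 130 mm over their backs; the gripper's body (78 mm by 193 mm) begins 47 mm behind the grasp point.
Start: joints at [16.507, 20.546, 0.682, 0, -70.136, -16.507], TCP at [0.675, -0, 0.227] pointing down, gripper open.
Joint ranges: [-176.03, 176.03], [-82.01, 121.73], [-58.28, 71.71], [-173.87, 95.51], [-174.79, -0.11], [-173.66, 173.66]. Speed limits (degrees/s): [136.94, 136.94, 172.46, 180, 180, 180].

## Interface

Orientations are given as [roll, pitch, yaw] about the fixed x, y, z axes, in that order (R = Rz(yaw) Ry(pitch) Rx(roll)).
In Python, from plant import get_obs, eyes, ctrl, spotter gives the robot as it stands.
- The arm moves only by the shell command python3 -m crank 'ROWS'. ROWS is JSON, one flat list of numbers, 7 for each row, row after row: the turn, a rotation vector about the tool's x, y, z in rad, then the shift along the tool's x, y, z in mm, then the opening, from 0 (shut) to 1 (fully open). A call has 1 to 5 rows; each row shifts and turns the commanded pose from where the row before left it, along the tool's axes as they then stand; what a row does not reach is not made up. A row lasts 1/8 s, in which the tool goes at most 62.5 mm and 10.7 degrees, less where a joint would pass 70% of its speed; a pose out of reach is approached as far as the arm can. A call is refused whole if a number of a shift passes 62.5 or a number of a turn 0.188, either way. A call with a gripper value outside its range is refused whole. The fingers move at their own pace and stop on an object; the grip force is fixed at half the most. Time passes only in rows, so rows that do not move let the fingers close. It gives the time, the measured TCP pose, the force, the opening and the grip force at its end, in the units of the state.
- get_obs(): the state, without advancing time (a new reading comes with each control period).
- eyes.snapshot(name): name is "scene" or "side" or "wrist"; returns the picture (384x512x3 uint8, blue, green, red); there is no depth.
- eyes.camera_model(name): a dict with "fx", "fy", "cx", "cy" (pixels), "D" ([k1, k2, p1, p2, k3] as OpenCV has them; the pictures are not rectified), "extrinsics" (4x4, takes a point from camera to world coordinates). Camera axes: x right, y down, z forward; pixel columns grow to the right and rows downward; lengths in m; the calibration is good to about 2 mm. A picture is of the moment at which its call begins: read the wrist's pose just before it. camera_model takes no time and is no camera call; for the wrist camera it gives the pose at the moment of the call.
- ctrl.close_job(): hands the job in; it is judged then, once.
Trained networks look in the newest picture that a camera, given by its name, has taken for a name from the list of things; names that differ only in an ending like _2 or _b are one class to them, and where a whole thing is asked for, a point or a joint stands for the part that bears it (a point fixed in the world has none). Each returns a list of dicts, best first, with "p" (0 to 1); they miss things now and then, are a little off and sometimes report something else, mostly with a low value. They report only what shows in the picture. A call takes as long as a camera call.
- spotter.outline_of(camera, target): "region" (384x512 bool, what is visible of it) and "rect" ([left, top, width, height] in pixels, round what is visible of it).
- spotter.place_of(camera, target): "location" ([column, row] in pixels: a listed point, or the origin of a listed thing).
The state is a dict: "clock": time; "joint_pos": joint angles; "qvel": joint speeds; "tau": joint torques, N m; "tool_pos": TCP position; "orientation": TCP orientation; "force": force on the tool from outside, world axes, zero at the start; "moment": the same for the moment, N m; "opening": finger opening in m; "gripper_force": force on a finger pad.
Only numpy, scipy, OpenCV 4.12 (cv2) and the standard library are available. Lean on these libraries where they do the work, as an engineer would, in place of code of your own. Each camera call takes 0.05 s, during which the arm holds its last target. There are 200 camera calls.

## Working session

There is one attempt and no reset: what is moved stays moved. The work goes in short steps, Python scripts to look and compute and a shell command to move; the robot and the scene stay as the last step left them, time stands still between calls to the robot, and variables do not carry over. Pictures are saved under pics/ and viewed, at most 10 in all, crops included, and the job is handed in when it is done.

```bash
ls; mkdir -p pics; cat > h.py <<'E'
import numpy as np, cv2
from scipy.spatial.transform import Rotation as Rn
from scipy.optimize import least_squares
from plant import get_obs, eyes, ctrl, spotter
def cam(n):
    m=eyes.camera_model(n); K=np.array([[m['fx'],0,m['cx']],[0,m['fy'],m['cy']],[0,0,1.]])
    return K,np.array(m['D'],float),np.array(m['extrinsics'])
def ray(c,p):
    K,D,E=c; u=cv2.undistortPoints(np.array([[p]],float),K,D)[0,0]
    return E[:3,3],E[:3,:3]@np.array([u[0],u[1],1])
def onz(c,p,z):
    o,d=ray(c,p); return o+d*(z-o[2])/d[2]
def tri(cs,ps):
    A=np.zeros((3,3));b=np.zeros(3)
    for c,p in zip(cs,ps):
        o,d=ray(c,p); d=d/np.linalg.norm(d); P=np.eye(3)-np.outer(d,d); A+=P;b+=P@o
    x=np.linalg.solve(A,b); 
    return x,[np.linalg.norm(np.cross(x-ray(c,p)[0],ray(c,p)[1]/np.linalg.norm(ray(c,p)[1])))*1e3 for c,p in zip(cs,ps)]
def proj(c,X):
    K,D,E=c; R=E[:3,:3].T; t=-R@E[:3,3]
    return cv2.projectPoints(np.atleast_2d(np.array(X,float)),cv2.Rodrigues(R)[0],t,K,D)[0][:,0]
def tool():
    o=get_obs(); return np.array(o['tool_pos']),Rn.from_euler('xyz',o['orientation'],degrees=True).as_matrix(),o
E
cat > look.py <<'E'
from h import *
np.set_printoptions(precision=4,suppress=True)
C={}
ims=[]
N=['card_mid','card_tab','stand','bay_mouth','bay','connector','lever_left_hinge','lever_right_hinge','lid_hinge','clamp_hinge']
P={}
for n in ['scene','side']:
    im=eyes.snapshot(n); C[n]=cam(n); cv2.imwrite(f'pics/{n}0.png',im)
    print(n,C[n][2][:3,3])
    for t in N:
        r=spotter.place_of(n,t)
        if r: P[n,t]=r[0]['location']; print(n,t,np.round(r[0]['location'],1),round(r[0]['p'],2),len(r))
for t in N:
    if ('scene',t) in P and ('side',t) in P: print(t,*tri([C['scene'],C['side']],[P['scene',t],P['side',t]]))
print(get_obs())
a=[cv2.imread(f'pics/{n}0.png') for n in ['scene','side']]
E
python3 look.py
```

```text
pics
scene [ 0.2091 -0.8921  1.0057]
scene card_mid [247.7 234.4] 0.59 1
scene card_tab [249.  223.4] 0.78 1
scene stand [247.9 244.7] 0.8 1
scene bay_mouth [224.7 152.4] 0.63 1
scene bay [224.2 151.1] 0.79 1
scene connector [238.3 160.3] 0.65 3
scene lever_left_hinge [219.1 132.6] 0.55 1
scene lever_right_hinge [231.8 170.1] 0.4 1
scene lid_hinge [242.2 140.6] 0.85 1
scene clamp_hinge [193.9 159.2] 0.5 2
side [0.231  0.762  0.6379]
side card_mid [268.5 198.2] 0.5 1
side card_tab [140.8 263.5] 0.69 2
side stand [264.4 215.8] 0.72 1
side bay_mouth [219.2 217.6] 0.86 1
side bay [214.7 219.1] 0.94 1
side connector [204.6 236.3] 0.6 1
side lever_left_hinge [191.2 233.1] 0.48 1
side lever_right_hinge [234.5 206.1] 0.69 3
side lid_hinge [198.6 206.8] 0.87 1
side clamp_hinge [240.4 232. ] 0.67 3
card_mid [ 0.5279 -0.2735  0.0691] [np.float64(2.1837528703133877), np.float64(2.183752870313442)]
card_tab [ 0.7489 -0.0296 -0.1293] [np.float64(127.29540673483744), np.float64(127.29540673483753)]
stand [ 0.5355 -0.2638  0.0049] [np.float64(5.671053089683306), np.float64(5.6710530896832685)]
bay_m
[... 487 characters left out ...]
1206050291)]
lid_hinge [ 0.6502 -0.0081  0.1619] [np.float64(4.753138326743287), np.float64(4.7531383267434215)]
clamp_hinge [0.507  0.0317 0.1283] [np.float64(7.46596126022106), np.float64(7.465961260221231)]
{'clock': 1.1, 'joint_pos': array([ 16.5068,  20.5463,   0.6821,   0.0005, -70.1361, -16.509 ]), 'qvel': array([-0.0712,  0.0622,  0.0007,  0.0036,  0.0222, -0.0653]), 'tau': array([ -0.0012, -58.2398,  29.3304,   7.0024,   0.0124,  -0.    ]), 'tool_pos': array([ 0.675 , -0.    ,  0.2266]), 'orientation': array([179.9998,  -0.0005, -90.002 ]), 'force': array([ 0.3463,  1.4933, -0.0893]), 'moment': array([-0.0165, -0.0431, -0.0675]), 'gripper_force': 0.0, 'opening': 0.08748171783347224}
```

View images.

```bash
python3 -c "
import cv2,numpy as np
a=cv2.imread('pics/scene0.png')[90:290,120:340];b=cv2.imread('pics/side0.png')[130:330,90:350]
a=cv2.resize(a,None,fx=3,fy=3,interpolation=2);b=cv2.resize(b,None,fx=3,fy=3,interpolation=2)
cv2.imwrite('pics/a.png',a);cv2.imwrite('pics/b.png',b);print(a.shape,b.shape)"
```

```text
(600, 660, 3) (600, 780, 3)
```

View pics/a.png

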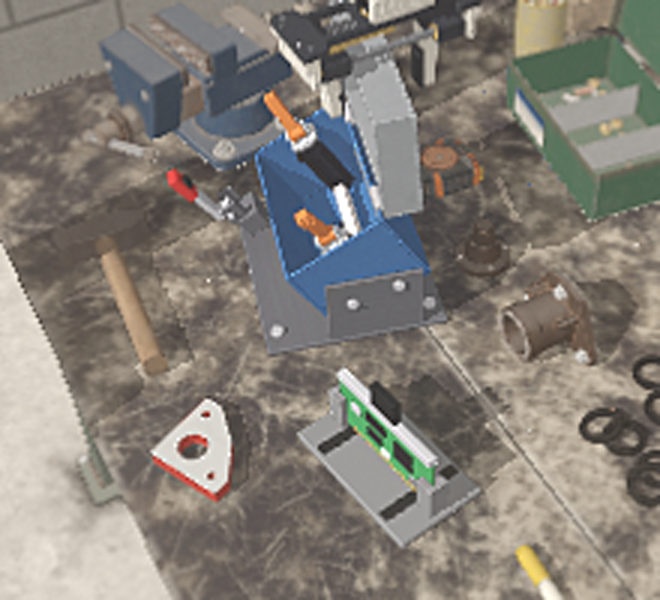

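View pics/b.png

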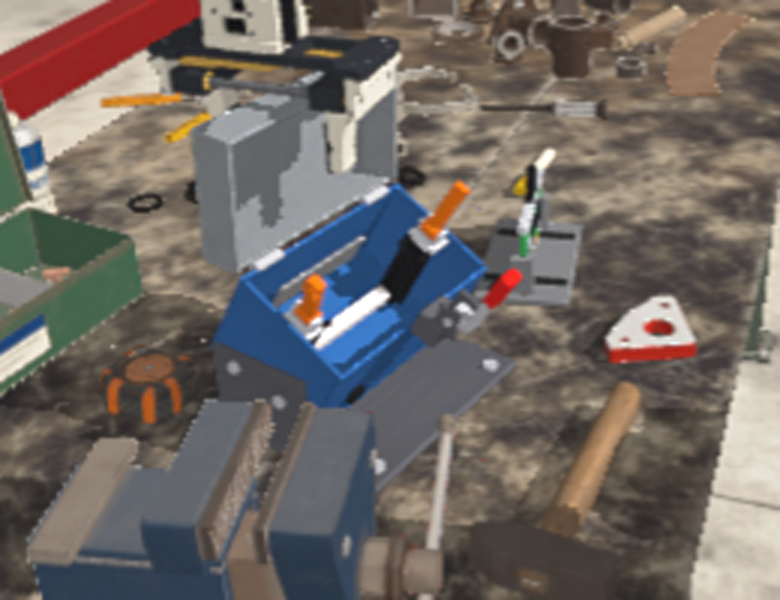

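The scene view shows the card in its stand (strip from about px (233,215) to (266,249)). It also shows the blue bay with both levers and the lid open, and the red-tipped clamp standing at about (180,150). The side view confirms this, with the lid standing and the clamp at about (257,227).

```bash
cat > fit.py <<'E'
from h import *
np.set_printoptions(precision=4,suppress=True)
cs={n:cam(n) for n in ['scene','side']}
G={'bay_mouth':(0,0,0),'lever_left_hinge':(0,84,5),'lever_right_hinge':(0,-84,5),'lid_hinge':(60,0,1),'clamp_hinge':(-85,0,38),'bay':(0,0,0)}
O={'scene':dict(bay_mouth=(224.7,152.4),bay=(224.2,151.1),lever_left_hinge=(219.1,132.6),lever_right_hinge=(231.8,170.1),lid_hinge=(242.2,140.6),clamp_hinge=(193.9,159.2)),
'side':dict(bay_mouth=(219.2,217.6),bay=(214.7,219.1),lever_left_hinge=(191.2,233.1),lever_right_hinge=(234.5,206.1),lid_hinge=(198.6,206.8),clamp_hinge=(240.4,232))}
def T(p): return Rn.from_euler('z',p[2]).as_matrix()@Rn.from_euler('y',-30,degrees=True).as_matrix(),np.array([p[0],p[1],.135])
def res(p):
    R,t=T(p); return np.concatenate([(proj(cs[n],[t+R@np.array(G[k])/1e3 for k in O[n]])-np.array(list(O[n].values()))).ravel() for n in O])
s=least_squares(res,[.59,0,-.2],loss='soft_l1'); print('bay',s.x,np.degrees(s.x[2])); print(res(s.x).reshape(-1,2))
a=onz(cs['scene'],(233.3,215),.085);b=onz(cs['scene'],(265.7,249),.085);print(a,b,np.linalg.norm(a-b),(a+b)/2, np.degrees(np.arctan2(*(a-b)[[1,0]])))
print('tab',onz(cs['scene'],(249,223.4),.1),'mid',onz(cs['scene'],(247.7,234.4),.0625),onz(cs['side'],(268.5,198.2),.0625),'stand',onz(cs['scene'],(247.9,244.7),0),onz(cs['side'],(264.4,215.8),0))
c=cam('wrist');p,R,_=tool();print('wristcam in tool',R.T@(c[2][:3,3]-p),R.T@c[2][:3,2],R.T@c[2][:3,0],c[0][0,0])
E
python3 fit.py
```

```text
bay [ 0.5974  0.0026 -0.2745] -15.729801645899716
[[ 0.5161 -0.6444]
 [ 1.0161  0.6556]
 [ 0.5171  1.788 ]
 [-2.2643 -1.2506]
 [-1.4817  1.0849]
 [ 2.7823 -0.2904]
 [-4.896   2.0092]
 [-0.396   0.5092]
 [ 1.8749  0.1839]
 [-0.2968 -0.6975]
 [ 0.0175 -2.6625]
 [ 2.7482  1.3598]]
[ 0.5174 -0.2028  0.085 ] [ 0.539  -0.3518  0.085 ] 0.1506182422928243 [ 0.5282 -0.2773  0.085 ] 98.24797287473667
tab [ 0.5367 -0.2628  0.1   ] mid [ 0.5278 -0.2699  0.0625] [ 0.5338 -0.2868  0.0625] stand [ 0.5311 -0.2624  0.    ] [ 0.5442 -0.2746  0.    ]
wristcam in tool [ 0.0722 -0.0016 -0.1582] [-0.2655 -0.0007  0.9641] [-0.0002  1.      0.0007] 294.24318640380454
```

```bash
python3 -m crank '[0,0,0,0,0,-55,1, 0,0,0,0,0,-55,1, 0,0,0,50,30,0,1, 0,0,-0.14,55,30,0,1, 0,0,0,55,30,0,1]'; python3 -m crank '[0,0,0,55,28,20,1, 0,0,0,55,28,50,1, 0,0,0,0,0,30,1, 0,0,0,0,0,0,1]'
cat > w.py <<'E'
from h import *
import sys
np.set_printoptions(precision=4,suppress=True)
def snap(out,crop=None,n='wrist',f=1):
    im=eyes.snapshot(n)
    if crop: im=im[crop[1]:crop[3],crop[0]:crop[2]]
    cv2.imwrite('pics/'+out,cv2.resize(im,None,fx=f,fy=f,interpolation=2))
if __name__=='__main__':
    p,R,o=tool(); c=cam('wrist'); snap(sys.argv[1]); print(p,o['orientation'],o['force'])
    for t,z in [a.split(':') for a in sys.argv[2:]]:
        for r in spotter.place_of('wrist',t)[:2]: print(t,np.round(r['location'],1),round(r['p'],2),onz(c,r['location'],float(z)))
E
python3 w.py w1.png card_tab:.1 card_mid:.0625 stand:0
```

```text
clock: 1.72
tool_pos: [0.5919, -0.1645, 0.3372]
orientation: [-179.9, -0.0, -81.8]
force: [1.2, 0.0, 0.1]
opening: 0.0875
gripper_force: 0.0
clock: 2.22
tool_pos: [0.5563, -0.2658, 0.2457]
orientation: [179.8, 0.1, -82.1]
force: [-0.6, -0.2, 1.9]
opening: 0.0877
gripper_force: 0.0
[ 0.5563 -0.2658  0.2457] [179.7532   0.0989 -82.0633] [-0.6014 -0.2376  1.9284]
card_tab [271.5 183.9] 0.95 [ 0.5398 -0.2638  0.1   ]
card_tab [111.6 188.9] 0.24 [ 0.7104 -0.2347  0.1   ]
card_mid [268.8 177.7] 0.72 [ 0.5406 -0.2618  0.0625]
stand [267.8 167.5] 0.69 [ 0.5391 -0.2622  0.    ]
```

View pics/w1.png

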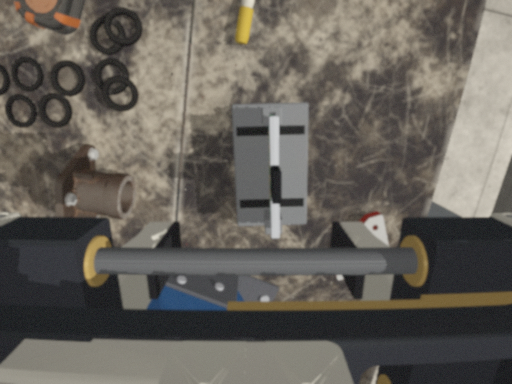

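```bash
cat > t.py <<'E'
from h import *
np.set_printoptions(precision=4,suppress=True)
c=cam('wrist');im=cv2.imread('pics/w1.png');h=im[100:245,225:320]
g=(h.min(2)>150);ys,xs=np.nonzero(g);n,l,s,_=cv2.connectedComponentsWithStats(g.astype(np.uint8));k=1+np.argmax(s[1:,4]);print(s[1:])
m=np.zeros_like(g)
for j in range(1,n):
    if s[j,4]>50 and 35<s[j,0]<60: m|=l==j
ys,xs=np.nonzero(m);ys=ys+100;xs=xs+225
rows=[(r,xs[ys==r].mean()) for r in range(ys.min(),ys.max()+1) if (ys==r).sum()>2]
f=np.polyfit(*np.array(rows).T,1);print(f,ys.min(),ys.max())
a=onz(c,(np.polyval(f,ys.min()),ys.min()),.085);b=onz(c,(np.polyval(f,ys.max()),ys.max()),.085)
print(a,b,np.linalg.norm(a-b),(a+b)/2,np.degrees(np.arctan2(*(b-a)[[1,0]])))
# dark tab
k=im[150:215,262:292].max(2)<45
ys,xs=np.nonzero(k);print(xs.mean()+262,ys.mean()+150,onz(c,(xs.mean()+262,ys.mean()+150),.108))
E
python3 t.py
```

```text
[[ 44  15  12  50 488]
 [ 46 103  10  35 323]]
[  0.0112 272.7823] 115 237
[ 0.5509 -0.3344  0.085 ] [ 0.5272 -0.1953  0.085 ] 0.14110591777188194 [ 0.5391 -0.2649  0.085 ] 99.67832160054542
274.3622291021672 186.93498452012383 [ 0.5405 -0.2618  0.108 ]
```

```bash
python3 -m crank '[0,0,-0.03,-4,17,40,1, 0,0,0,0,0,50,1, 0,0,0,0,0,40,1, 0,0,0,0,0,20,1, 0,0,0,0,0,12,1]'; python3 -m crank '[0,0,0,0,0,0,1,0,0,0,0,0,0,1]'; python3 w.py w2.png
```

```text
clock: 3.05
tool_pos: [0.5415, -0.2635, 0.0861]
orientation: [-180.0, -0.0, -80.2]
force: [-0.3, -0.8, -0.4]
opening: 0.0875
gripper_force: 0.0
clock: 3.3
tool_pos: [0.5416, -0.264, 0.0873]
orientation: [-179.9, -0.1, -80.2]
force: [-0.6, -0.3, 0.3]
opening: 0.0875
gripper_force: 0.0
[ 0.5416 -0.264   0.0873] [-179.8901   -0.0518  -80.2292] [-0.5925 -0.2592  0.3214]
```

View pics/w2.png

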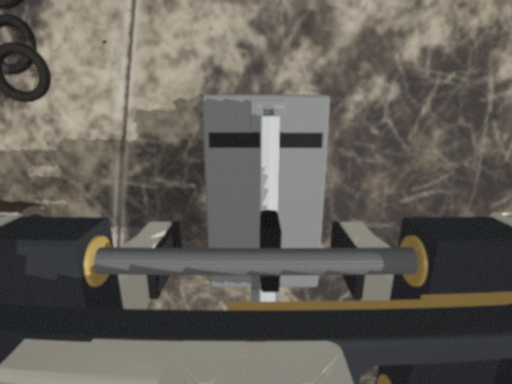

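```bash
python3 -c "
from h import *
c=cam('wrist');p,R,_=tool()
for d in ((0,0,-.019),(0,0,0)): print(proj(c,p+R@np.array(d)))
print(onz(c,(270,225),.115),onz(c,(269.5,150),.085), onz(c,(270.5,120),.085),c[0])
q=onz(c,(270,225),.115);print(R.T@(q-p)); q=onz(c,(269.5,150),.085);print(R.T@(q-p))"
```

```text
[[258.39558586 253.43592597]]
[[258.09874084 238.16544145]]
[ 0.53944598 -0.28418406  0.115     ] [ 0.54415385 -0.315559    0.085     ] [ 0.54652397 -0.33140248  0.085     ] [[294.2431864    0.         255.37297491]
 [  0.         294.2431864  190.50507298]
 [  0.           0.           1.        ]]
[ 0.01950151  0.00539154 -0.02770302]
[0.05119476 0.00613178 0.00232264]
```

```bash
python3 -m crank '[0,0,0,0,5.5,4,1, 0,0,0,0,0,0,0, 0,0,0,0,0,0,0, 0,0,0,0,0,0,0, 0,0,0,0,0,0,0]';python3 -m crank '[0,0,0,0,0,0,0, 0,0,0,0,0,0,0, 0,0,0,0,0,-10,0, 0,0,0,0,0,-20,0, 0,0,0,0,0,-20,0]'
```

```text
clock: 3.98
tool_pos: [0.5352, -0.2649, 0.082]
orientation: [-180.0, -0.0, -80.3]
force: [-0.5, -0.5, 0.1]
opening: 0.0529
gripper_force: 0.0
clock: 4.6
tool_pos: [0.5353, -0.265, 0.1332]
orientation: [-180.0, -0.0, -80.3]
force: [0.6, -0.2, 0.2]
opening: 0.0034
gripper_force: 0.0
```

```bash
python3 -m crank '[0,0,0,0,0,-30,0.4, 0,0,0,0,0,-30,0.4, 0,0,0,0,0,-30,0.4, 0,0,0,0,0,0,0.4, 0,0,0,0,0,0,0.4]'; python3 w.py w3.png card_tab:.1 card_mid:.0625
```

```text
clock: 5.22
tool_pos: [0.5349, -0.2647, 0.222]
orientation: [-180.0, 0.0, -80.3]
force: [-0.2, -0.8, -1.0]
opening: 0.0346
gripper_force: 0.0
[ 0.5349 -0.2647  0.222 ] [-179.9853    0.0161  -80.2685] [-0.1651 -0.8227 -0.9753]
card_tab [254.2 186.3] 0.71 [ 0.5376 -0.2638  0.1   ]
card_tab [255.4 175.4] 0.67 [ 0.5383 -0.2748  0.1   ]
card_mid [252.8 175.9] 0.77 [ 0.5397 -0.2656  0.0625]
```

View pics/w3.png

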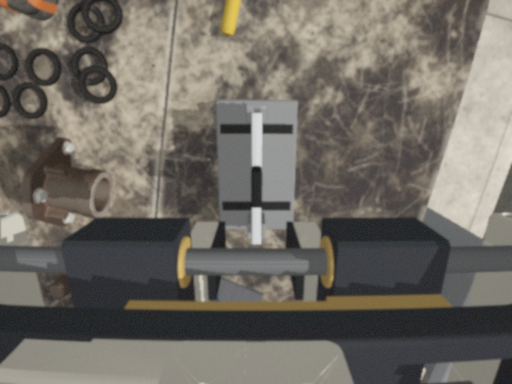

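```bash
python3 -m crank '[0,0,0,0,0,45,0.4, 0,0,0,0,0,45,0.4, 0,0,0,0,0,30,0.4, 0,0,0,0,0,19,0.4, 0,0,0,0,0,0,0]';python3 -m crank '[0,0,0,0,0,0,0, 0,0,0,0,0,0,0, 0,0,0,0,0,0,0, 0,0,0,0,0,0,0, 0,0,0,0,0,0,0]'
```

```text
clock: 6.0
tool_pos: [0.5337, -0.2646, 0.0808]
orientation: [179.8, 0.1, -80.3]
force: [-0.2, -0.0, 0.2]
opening: 0.0298
gripper_force: 0.0
clock: 6.62
tool_pos: [0.5351, -0.2651, 0.084]
orientation: [-180.0, -0.0, -80.3]
force: [-2.2, 0.3, 6.2]
opening: 0.0096
gripper_force: 29.9
```

```bash
python3 -m crank '[0,0,0,0,0,-10,0, 0,0,0,0,0,-25,0, 0,0,0,0,0,-40,0, 0,0,0,0,0,-45,0, 0,0,0,0,0,-50,0]';python3 -m crank '[0,0,0,0,0,-40,0, 0,0,0.148,0,0,-10,0, 0,0,0.148,0,0,0,0, 0,0,0.148,0,0,0,0]'
cat > fit2.py <<'E'
from h import *
np.set_printoptions(precision=4,suppress=True)
G={'bay_mouth':(0,0,0),'lever_left_hinge':(0,84,5),'lever_right_hinge':(0,-84,5),'lid_hinge':(60,0,1),'clamp_hinge':(-85,0,38),'bay':(0,0,0),'connector':(0,0,-68)}
obs=[];cs={}
for n in ['scene','side']:
    for k in range(2):
        im=eyes.snapshot(n);cs[n]=cam(n)
        for t in G:
            for r in spotter.place_of(n,t)[:1]: obs.append((n,t,r['location'],r['p']))
        if k==0: cv2.imwrite(f'pics/{n}2.png',im)
def T(p): return Rn.from_euler('z',p[2]).as_matrix()@Rn.from_euler('y',-30,degrees=True).as_matrix(),np.array([p[0],p[1],.135])
def res(p):
    R,t=T(p); return np.concatenate([(proj(cs[n],t+R@np.array(G[k])/1e3)[0]-u)*(w if k!='connector' else .3) for n,k,u,w in obs])
s=least_squares(res,[.59,0,-.2],loss='soft_l1'); print('bay',s.x,np.degrees(s.x[2]))
for o,r in zip(obs,res(s.x).reshape(-1,2)): print(o[0],o[1],np.round(o[2],1),round(o[3],2),r)
np.save('bay.npy',s.x)
R,t=T(s.x); bp=lambda P:np.array([t+R@(np.array(q)/1e3) for q in P])
for n in cs:
    im=cv2.imread(f'pics/{n}2.png'); im=cv2.resize(im,None,fx=4,fy=4,interpolation=2)
    def pl(P,col,cl=False): cv2.polylines(im,[np.int32(proj(cs[n],bp(P))*4+1.5)],cl,col,1)
    pl([(60,103,0),(60,-103,0),(-60,-103,0),(-60,103,0)],(0,255,255),True)
    pl([(0,74,-10),(0,-74,-10)],(255,0,255))
    for a,col in((2.1,(0,255,0)),(1.85,(0,0,255))):
        pl([(60-122*np.cos(a)+q[0]*0,y,1+122*np.sin(a)) for q,y in(((0,),-104),((0,),104))]+[(60,104,1),(60,-104,1)],col,True)
    for a,col in((1.57,(0,255,0)),(2.1,(0,0,255))):
        for sg in(1,-1): pl([(0,sg*84,5),(0,sg*(84-55*np.cos(a)),5+55*np.sin(a))],col)
    for a,col in((1.57,(0,255,0)),(1.95,(0,0,255))): pl([(-85,0,38),(-85+72*np.cos(a),0,38+72*np.sin(a))],col)
    c=proj(cs[n],bp([(0,0,30)]))[0]*4; x,y=int(c[0])-200,int(c[1])-280
    cv2.imwrite(f'pics/o_{n}.png',im[max(y,0):max(y,0)+560,x:x+400])
cv2.imwrite('pics/o.png',np.hstack([cv2.imread('pics/o_scene.png'),cv2.imread('pics/o_side.png')]))
E
python3 fit2.py
```

```text
clock: 7.25
tool_pos: [0.535, -0.2646, 0.2547]
orientation: [-180.0, 0.0, -80.3]
force: [0.6, -0.3, -0.2]
opening: 0.0094
gripper_force: 30.0
clock: 7.75
tool_pos: [0.5353, -0.2647, 0.3038]
orientation: [-179.9, 0.0, -106.0]
force: [0.5, -0.1, -1.3]
opening: 0.0096
gripper_force: 29.9
bay [ 0.595   0.0063 -0.2638] -15.114561650027232
scene bay_mouth [224.3 149.7] 0.96 [-0.2694  1.5799]
scene lever_left_hinge [216.1 136.3] 0.52 [ 1.0957 -1.163 ]
scene lever_right_hinge [228.  170.4] 0.62 [ 0.3529 -1.269 ]
scene clamp_hinge [194.2 158.5] 0.67 [0.9115 0.1329]
scene bay [224.3 150.3] 0.8 [-0.2245  0.8366]
scene bay_mouth [223.2 150.9] 0.68 [0.5571 0.3031]
scene lever_left_hinge [218.2 136.4] 0.38 [ 0.0027 -0.8879]
scene lever_right_hinge [229.6 167.7] 0.49 [-0.5051  0.32  ]
scene lid_hinge [299.4 202.8] 0.57 [-34.1709 -35.1292]
scene clamp_hinge [195.2 160. ] 0.59 [ 0.2127 -0.7679]
scene bay [224.  150.8] 0.61 [0.0118 0.3329]
scene connector [266.9 150.8] 0.59 [-9.4942  3.6344]
side bay_mouth [217.1 219. ] 0.69 [-1.7301  0.997 ]
side lever_left_hinge [190.1 234.3] 0.45 [1.5659 0.0195]
side lever_right_hinge [235.2 206.7] 0.59 [-0.5354 -0.3841]
side lid_hinge [203.7 235.7] 0.62 [ -3.0982 -19.0417]
side clamp_hinge [284.6 294.8] 0.24 [ -9.7925 -14.5665]
side bay [212.2 221.2] 0.96 [ 2.2969 -0.7248]
side connector [203.8 236. ] 0.66 [ 0.6912 -0.151 ]
side bay_mouth [215.2 220.4] 0.82 [-0.4981  0.0369]
side lever_left_hinge [190.3 233.1] 0.49 [1.6071 0.6092]
side lever_right_hinge [231.1 203.8] 0.68 [2.1709 1.5293]
side lid_hinge [199.4 206.1] 0.8 [-0.5577 -0.8899]
side clamp_hinge [243.2 231. ] 0.5 [0.299  1.5531]
side bay [216.2 218.7] 0.61 [-0.9805  1.0644]
side connector [203.5 236.1] 0.55 [ 0.7812 -0.181 ]
```

View pics/o.png

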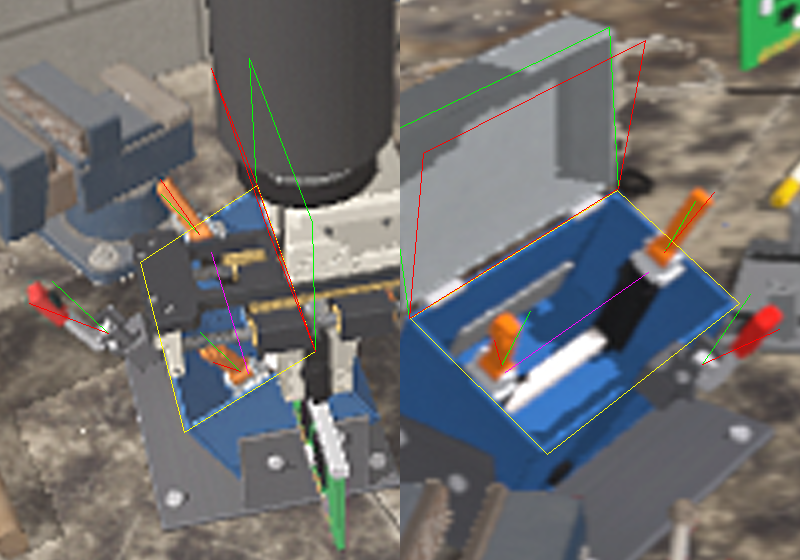

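The overlay fits well. The mouth rectangle matches the rim in both views, the lid stands at about 2.1, the levers at about 1.8, and the clamp at about 1.95.

```bash
cat > go.py <<'E'
# go.py x y z [tilt_deg about bay y, rel.] : delta from now to TCP target in bay mm, tool z=-bay z, tool x=-bay y
from h import *
import sys
np.set_printoptions(precision=3,suppress=True)
b=np.load('bay.npy')
RB=Rn.from_euler('z',b[2]).as_matrix()@Rn.from_euler('y',-30,degrees=True).as_matrix();tB=np.array([b[0],b[1],.135])
def tgt(x,y,z,alpha=0,yaw=0):
    R=RB@np.array([[0,-1,0],[-1,0,0],[0,0,-1.]]).T
    R=RB@np.column_stack([(0,-1,0),(-1,0,0),(0,0,-1)])
    return tB+RB@np.array([x,y,z])/1e3, R@Rn.from_euler('zx',[yaw,alpha],degrees=True).as_matrix()
def inbay(p): return RB.T@(p-tB)*1e3
if __name__=='__main__':
    a=[float(v) for v in sys.argv[1:]]
    p,R,o=tool(); q,Q=tgt(*a)
    print('bay now',inbay(p),'turn(tool)',Rn.from_matrix(R.T@Q).as_rotvec(),'shift now-axes',R.T@(q-p)*1e3,'shift target-axes',Q.T@(q-p)*1e3,'force',o['force'],o['opening'],o['clock'])
E
python3 go.py 0 0 160
```

```text
bay now [  95.189 -277.444  138.99 ] turn(tool) [ 0.524 -0.003 -0.01 ] shift now-axes [-276.481   95.77    29.391] shift target-axes [-277.444   95.189  -21.01 ] force [ 1.02  -0.187 -1.628] 0.009651984654609775 9.35
```

```bash
python3 -m crank '[0,0,0,-45,20,0,0, 0.1,0,0,-57,20,0,0, 0.14,0,0,-57,20,0,0, 0.14,0,0,-57,20,0,0, 0.14,0,0,-57,15,0,0]';python3 -m crank '[0,0,0,0,0,0,0,0,0,0,0,0,0,0]'; python3 go.py 0 0 130;python3 w.py w4.png lever_right_hinge:.138 lid_hinge:.166 clamp_hinge:.1254 connector:.076 bay_mouth:.135
```

```text
clock: 9.98
tool_pos: [0.5208, -0.0097, 0.295]
orientation: [-153.8, -0.7, -106.3]
force: [1.1, 0.1, -0.4]
opening: 0.0095
gripper_force: 30.0
clock: 10.22
tool_pos: [0.5215, -0.0114, 0.2946]
orientation: [-154.1, -0.9, -106.3]
force: [0.6, 1.1, -1.1]
opening: 0.0098
gripper_force: 30.0
bay now [ 22.335 -36.299 171.452] turn(tool) [ 0.072 -0.024 -0.012] shift now-axes [-37.059  19.758  42.082] shift target-axes [-36.299  22.335  41.452] force [ 0.567  1.082 -1.096] 0.009839060333363818 10.225
[ 0.5215 -0.0114  0.2946] [-154.1021   -0.905  -106.3407] [ 0.5672  1.082  -1.096 ]
lever_right_hinge [262.7 137.5] 0.79 [ 0.5756 -0.0736  0.138 ]
lid_hinge [208.3 211.4] 0.82 [ 0.6541 -0.0065  0.166 ]
clamp_hinge [344.3 218.1] 0.7 [0.5098 0.0327 0.1254]
bay_mouth [265.  208.2] 0.78 [0.5961 0.0065 0.135 ]
```

View pics/w4.png

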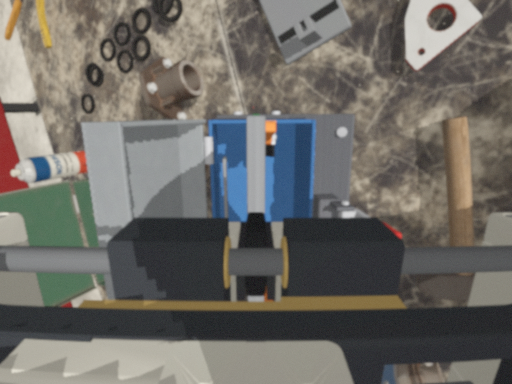

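The card strip sits at column 257 over the mouth. The rim corners show at about (209,120) and (314,120), with the right lever (orange) near (270,133).

```bash
python3 - <<'E'
from go import *
c=cam('wrist'); P=[(60,-103,0),(-60,-103,0),(0,-84,5),(-60,0,0),(60,0,0),(0,0,0),(60,-80,0),(-60,-80,0)]
print(proj(c,[tB+RB@np.array(q)/1e3 for q in P]))
p,R,_=tool();print(proj(c,p+R@np.array((.07,0,-.001))))
im=cv2.imread('pics/w4.png')
for r in (150,175,200): print(r,[ (x,tuple(im[r,x])) for x in list(range(202,218,2))+list(range(306,322,2))])
for x in (225,240,290,305): print(x,[(r,tuple(im[r,x])) for r in range(112,128,2)])
E
```

```text
[[210.53  120.569]
 [319.098 118.861]
 [266.16  137.325]
 [316.168 207.36 ]
 [215.036 211.105]
 [266.224 209.243]
 [211.549 141.886]
 [318.469 139.665]]
[[258.656 113.167]]
150 [(202, (np.uint8(175), np.uint8(174), np.uint8(172))), (204, (np.uint8(169), np.uint8(167), np.uint8(166))), (206, (np.uint8(201), np.uint8(200), np.uint8(200))), (208, (np.uint8(218), np.uint8(216), np.uint8(216))), (210, (np.uint8(212), np.uint8(210), np.uint8(210))), (212, (np.uint8(178), np.uint8(174), np.uint8(173))), (214, (np.uint8(114), np.uint8(83), np.uint8(65))), (216, (np.uint8(124), np.uint8(85), np.uint8(51))), (306, (np.uint8(102), np.uint8(68), np.uint8(43))), (308, (np.uint8(98), np.uint8(66), np.uint8(42))), (310, (np.uint8(111), np.uint8(73), np.uint8(43))), (312, (np.uint8(169), np.uint8(115), np.uint8(72))), (314, (np.uint8(164), np.uint8(123), np.uint8(93))), (316, (np.uint8(117), np.uint8(111), np.uint8(110))), (318, (np.uint8(118), np.uint8(112), np.uint8(111))), (320, (np.uint8(118), np.uint8(112), np.uint8(113)))]
175 [(202, (np.uint8(122), np.uint8(121), np.uint8(119))), (204, (np.ui
[... 2624 characters left out ...]
(104))), (118, (np.uint8(115), np.uint8(94), np.uint8(85))), (120, (np.uint8(177), np.uint8(125), np.uint8(79))), (122, (np.uint8(173), np.uint8(123), np.uint8(76))), (124, (np.uint8(136), np.uint8(93), np.uint8(55))), (126, (np.uint8(130), np.uint8(90), np.uint8(56)))]
305 [(112, (np.uint8(118), np.uint8(130), np.uint8(140))), (114, (np.uint8(114), np.uint8(116), np.uint8(119))), (116, (np.uint8(110), np.uint8(107), np.uint8(105))), (118, (np.uint8(126), np.uint8(104), np.uint8(93))), (120, (np.uint8(178), np.uint8(126), np.uint8(81))), (122, (np.uint8(165), np.uint8(113), np.uint8(71))), (124, (np.uint8(111), np.uint8(77), np.uint8(47))), (126, (np.uint8(101), np.uint8(68), np.uint8(46)))]
```

```bash
python3 -m crank '[0.072,-0.024,-0.012,0,0,0,0, 0,0,0,-18,10,16,0, 0,0,0,-18,10,16,0, 0,0,0,0,0,0,0, 0,0,0,0,0,0,0]'; python3 go.py 2 -1 85
```

```text
clock: 11.15
tool_pos: [0.5298, 0.0227, 0.2567]
orientation: [-150.0, -0.0, -105.2]
force: [-0.1, -0.1, -1.0]
opening: 0.0098
gripper_force: 30.0
bay now [  2.636  -1.175 139.027] turn(tool) [-0.    -0.002 -0.001] shift now-axes [-0.269  0.647 54.026] shift target-axes [-0.175  0.636 54.027] force [-0.093 -0.06  -1.006] 0.009818035743587824 11.15
```

```bash
python3 -m crank '[0,0,0,0,0,25,0, 0,0,0,0,0,25,0, 0,0,0,0,0,12,0, 0,0,0,0,0,6,0, 0,0,0,0,0,6,0]'; python3 -m crank '[0,0,0,0,0,5,0, 0,0,0,0,0,0,0]'; python3 go.py 2 -1 50
```

```text
clock: 11.78
tool_pos: [0.5659, 0.0131, 0.1931]
orientation: [-149.9, -0.0, -105.2]
force: [0.6, 0.0, -0.5]
opening: 0.0095
gripper_force: 30.0
clock: 12.02
tool_pos: [0.568, 0.0123, 0.1886]
orientation: [-149.9, -0.0, -105.2]
force: [0.0, 0.3, -0.5]
opening: 0.0101
gripper_force: 30.0
bay now [ 2.849 -1.25  60.224] turn(tool) [-0.001 -0.001 -0.001] shift now-axes [-0.264  0.861 10.222] shift target-axes [-0.25   0.849 10.224] force [ 0.015  0.314 -0.548] 0.010088824052332973 12.025
```

Lower edge is at about z = -14, inside the flare with no force. I'll continue in small steps.

```bash
python3 -m crank '[0,0,0,0,0,5,0, 0,0,0,0,0,5,0, 0,0,0,0,0,5,0]'; python3 -m crank '[0,0,0,0,0,5,0, 0,0,0,0,0,5,0]'; python3 go.py 2 -1 22
```

```text
clock: 12.4
tool_pos: [0.5759, 0.0109, 0.1767]
orientation: [-150.0, -0.0, -105.2]
force: [-0.8, -0.5, -0.5]
opening: 0.0097
gripper_force: 30.0
clock: 12.65
tool_pos: [0.5815, 0.0099, 0.169]
orientation: [-150.3, -0.1, -105.2]
force: [-5.0, 1.3, -1.4]
opening: 0.0097
gripper_force: 30.0
bay now [ 4.885 -0.025 36.382] turn(tool) [ 0.006 -0.003 -0.001] shift now-axes [ 0.937  2.798 14.402] shift target-axes [ 0.975  2.885 14.382] force [-5.036  1.282 -1.351] 0.009736798756433051 12.65
```

```bash
python3 -m crank '[0,0,0,0,2,0,0, 0,0,0,0,0,0,0]'; python3 go.py 1 -1 22
```

```text
clock: 12.9
tool_pos: [0.5808, 0.0104, 0.1695]
orientation: [-150.4, -0.1, -105.3]
force: [-1.5, -0.1, -2.6]
opening: 0.0097
gripper_force: 30.0
bay now [ 4.445  0.284 37.22 ] turn(tool) [ 0.006 -0.003 -0.001] shift now-axes [ 1.239  3.345 15.246] shift target-axes [ 1.284  3.445 15.22 ] force [-1.545 -0.068 -2.58 ] 0.009684365538287774 12.9
```

```bash
python3 -m crank '[0,0,0,0,1.5,3,0, 0,0,0,0,0,3,0, 0,0,0,0,0,0,0]'; python3 go.py 1 -1 22; python3 -c "
from h import *
print(get_obs()['joint_pos'].round(1),get_obs()['moment'].round(2))"
```

```text
clock: 13.28
tool_pos: [0.5837, 0.0105, 0.1651]
orientation: [-150.6, -0.2, -105.2]
force: [-0.9, 1.6, -2.1]
opening: 0.0098
gripper_force: 30.0
bay now [ 4.655  1.116 32.035] turn(tool) [ 0.01  -0.003 -0.001] shift now-axes [ 2.083  3.553 10.078] shift target-axes [ 2.116  3.655 10.035] force [-0.896  1.558 -2.105] 0.009809529629398833 13.275
[ 17.    1.1 -58.2  71.6 -16.1 -99.6] [0.98 2.27 0.08]
```

Joint 3 is at its limit (-58.2°), so the tool can't follow the tilt any deeper. The card is about 30 mm into the guides, so I'll let it slide down from here.

```bash
python3 -m crank '[0,0,0,0,0,0,0.35, 0,0,0,0,0,0,0.35, 0,0,0,0,0,0,0.35, 0,0,0,0,0,0,0.35]'; python3 -m crank '[0,0,0,0,0,-15,0.35, 0,0,0,0,0,-30,0.35, 0,0,0,0,0,-40,0.35]';python3 go.py 0 0 100; cat > chk.py <<'E'
from go import *
import sys
cs={n:cam(n) for n in('scene','side')}
for n in cs:
    cv2.imwrite(f'pics/{n}{sys.argv[1]}.png',eyes.snapshot(n))
    for t in ('card_tab','card_mid'):
        for r in spotter.place_of(n,t)[:1]:
            # intersect with bay plane x=0
            o,d=ray(cs[n],r['location']); nn=RB[:,0]; q=o+d*(nn@(tB-o))/(nn@d); print(n,t,np.round(r['location'],1),round(r['p'],2),inbay(q))
E
python3 chk.py 5
```

```text
clock: 13.78
tool_pos: [0.5838, 0.0104, 0.1655]
orientation: [-150.5, -0.2, -105.3]
force: [-1.2, -0.4, 0.0]
opening: 0.031
gripper_force: 0.0
clock: 14.15
tool_pos: [0.5423, 0.0216, 0.2389]
orientation: [-150.7, -0.2, -105.3]
force: [1.8, 0.4, 0.5]
opening: 0.0305
gripper_force: 0.0
bay now [  4.47    1.049 117.444] turn(tool) [ 0.012 -0.005 -0.   ] shift now-axes [ 0.969  4.254 17.502] shift target-axes [ 1.049  4.47  17.444] force [1.84  0.407 0.486] 0.030547824748883054 14.15
scene card_tab [217.2 148. ] 0.63 [ -0.    -25.249  47.414]
scene card_mid [227.4 153.7] 0.87 [  0.      8.185 -23.027]
side card_tab [215.6 215.6] 0.56 [ 0.    11.467 28.709]
side card_mid [214.6 222.2] 0.91 [ -0.     -6.91  -12.716]
```

```bash
python3 - <<'E'
from go import *
cs={n:cam(n) for n in('scene','side')}
o=[]
for n in cs:
    im=cv2.resize(cv2.imread(f'pics/{n}5.png'),None,fx=5,fy=5,interpolation=2)
    c=proj(cs[n],tB)[0]*5
    for z,col in((-15.5,(0,255,0)),(0,(0,0,255))):
        P=[(0,70,22.5+z),(0,18,22.5+z),(0,18,52.5+z),(0,-18,52.5+z),(0,-18,22.5+z),(0,-70,22.5+z)]
        cv2.polylines(im,[np.int32(proj(cs[n],[tB+RB@np.array(q)/1e3 for q in P])*5+2)],False,col,1)
    x,y=int(c[0])-200,int(c[1])-270; o.append(im[y:y+500,x:x+400])
cv2.imwrite('pics/o5.png',np.hstack(o))
E
```

```text
(no output)
```

View pics/o5.png

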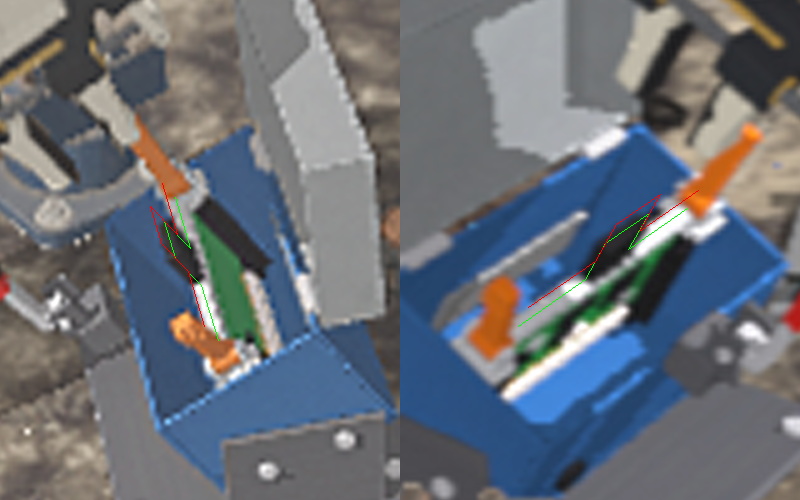

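Card is down on the connector (green outline matches in both views). Next come the levers, so I'll check the vise clearance and plan the approach with the tool yawed 90°.

```bash
cat >> go.py <<'E'
E
cat > g2.py <<'E'
# g2.py x y z beta yaw : TCP bay target; beta tips tool (deg) from bay-normal towards vertical; yaw about tool z
from go import *
def T2(x,y,z,be,yaw):
    return tB+RB@np.array([x,y,z])/1e3, RB@Rn.from_euler('y',be,degrees=True).as_matrix()@np.column_stack([(0,-1,0),(-1,0,0),(0,0,-1)])@Rn.from_euler('z',yaw,degrees=True).as_matrix()
if __name__=='__main__':
    a=[float(v) for v in sys.argv[1:]]
    p,R,o=tool(); q,Q=T2(*a)
    print('bay now',inbay(p),'turn',Rn.from_matrix(R.T@Q).as_rotvec(),'shift now',R.T@(q-p)*1e3,'shift tgt-axes',Q.T@(q-p)*1e3,'F',RB.T@o['force'],'j',o['joint_pos'].round(0),o['clock'])
E
python3 g2.py 0 0 130 20 90; python3 g2.py 0 0 130 20 -90
python3 - <<'E'
from go import *
c=cam('scene');s=cam('side')
for p in ((216.7,115),(195,130),(213,110)):
    for z in(.1,.15): print(p,z,onz(c,p,z), inbay(onz(c,p,z)))
print('side',onz(s,(215,268),.1),onz(s,(215,268),.15),onz(s,(180,264),.15))
E
```

```text
bay now [  5.154   1.065 116.789] turn [-0.269  0.263  1.553] shift now [  1.122   5.286 -13.154] shift tgt-axes [  9.362  -1.065 -10.652] F [-0.006 -0.038 -0.135] j [ 34.  -8. -51.  42. -33. -82.] 14.45
bay now [  5.154   1.065 116.789] turn [-0.263 -0.269 -1.555] shift now [  1.122   5.286 -13.154] shift tgt-axes [ -9.362   1.065 -10.652] F [-0.006 -0.038 -0.135] j [ 34.  -8. -51.  42. -33. -82.] 14.45
(216.7, 115) 0.1 [0.676 0.233 0.1  ] [ -1.347 239.957 -39.637]
(216.7, 115) 0.15 [0.65  0.171 0.15 ] [ 16.147 173.269   7.998]
(195, 130) 0.1 [0.572 0.194 0.1  ] [-78.965 175.094   5.176]
(195, 130) 0.15 [0.552 0.134 0.15 ] [-57.185 111.987  50.336]
(213, 110) 0.1 [0.677 0.268 0.1  ] [ -7.95  273.551 -35.825]
(213, 110) 0.15 [0.651 0.203 0.15 ] [  9.909 205.008  11.599]
side [0.535 0.146 0.1  ] [0.507 0.203 0.15 ] [0.582 0.213 0.15 ]
```

```bash
python3 -m crank '[-0.03,0.029,0.1726,0,0,-4,0, -0.03,0.029,0.1726,0,0,-4,0, -0.03,0.029,0.1726,0,0,-4,0, -0.03,0.029,0.1726,0,0,0,0, -0.03,0.029,0.1726,0,0,0,0]'; python3 -m crank '[-0.03,0.029,0.1726,0,0,0,0, -0.03,0.029,0.1726,0,0,0,0, -0.03,0.029,0.1726,0,0,0,0, -0.03,0.029,0.1726,0,0,0,0,0,0,0,0,0,0,0]'; python3 g2.py 0 145 110 20 90;python3 g2.py 0 145 38 20 90
```

```text
clock: 15.08
tool_pos: [0.5381, 0.0224, 0.2486]
orientation: [-165.0, 11.5, -154.7]
force: [0.1, -0.1, -0.1]
opening: 0.0002
gripper_force: 0.0
clock: 15.7
tool_pos: [0.5386, 0.0219, 0.2488]
orientation: [180.0, 10.0, 164.8]
force: [0.0, 1.0, -0.6]
opening: 0.0003
gripper_force: 0.0
bay now [  6.212   0.383 127.835] turn [ 0.    -0.    -0.002] shift now [ -0.034 144.617  18.891] shift tgt-axes [ -0.263 144.617  18.884] F [-0.523  1.014 -0.376] j [  28.    1.  -25.    8.  -57. -137.] 15.7
bay now [  6.212   0.383 127.835] turn [ 0.    -0.    -0.002] shift now [-24.668 144.653  86.546] shift tgt-axes [-24.889 144.617  86.542] F [-0.523  1.014 -0.376] j [  28.    1.  -25.    8.  -57. -137.] 15.7
```

```bash
python3 -m crank '[0,0,0,0,48,0,0, 0,0,0,0,48,0,0, 0,0,0,0,48,10,0, 0,0,0,-12,0,38,0, 0,0,0,-12,0,38,0]';python3 -m crank '[0,0,0,0,0,0,0]'; python3 g2.py 0 145 38 20 90
cat > lev.py <<'E'
from go import *
# estimate lever/lid/clamp outlines: print rect centres
for n in sys.argv[1:2]:
    cv2.imwrite(f'pics/{n}_{sys.argv[2]}.png',eyes.snapshot(n)); c=cam(n)
    for t in sys.argv[3:]:
        for r in spotter.outline_of(n,t)[:2]:
            m=r['region'];ys,xs=np.nonzero(m);print(n,t,round(r['p'],2),np.round(r['rect']),m.sum())
E
python3 lev.py side 6 lever_left lever_right
```

```text
clock: 16.32
tool_pos: [0.6133, 0.1527, 0.168]
orientation: [-180.0, 10.1, 165.2]
force: [0.9, 0.0, -0.7]
opening: 0.0005
gripper_force: 0.0
clock: 16.45
tool_pos: [0.6117, 0.1506, 0.1655]
orientation: [-179.7, 9.8, 165.1]
force: [0.3, 0.2, 0.9]
opening: 0.0005
gripper_force: 0.0
bay now [ -3.435 143.691  37.181] turn [-0.004 -0.003  0.003] shift now [-2.945  1.291 -1.959] shift tgt-axes [-2.947  1.309 -1.944] F [0.65  0.266 0.673] j [  36.   14.  -22.   10.  -49. -148.] 16.45
side lever_left 0.59 [193. 224.   6.  14.] 98
side lever_left 0.3 [194. 209.  36.  31.] 433
side lever_right 0.62 [230. 190.  12.  16.] 126
```

```bash
python3 -m crank '[0,0,0,-2,-28,-2,0, 0,0,0,2.7,-11,-7.5,0, 0,0,0,-0.7,-19,1.9,0, 0,0,0,-3.1,-12,8.5,0, 0,0,0,-4.1,-9,11.3,0]';python3 g2.py 0 52 9 20 90; python3 lev.py side 7 lever_left lever_right
```

```text
clock: 17.23
tool_pos: [0.6021, 0.0734, 0.1605]
orientation: [179.8, 10.2, 164.9]
force: [-1.6, 0.9, 8.9]
opening: 0.0001
gripper_force: 3.5
bay now [ 3.544 66.637 27.407] turn [0.004 0.004 0.001] shift now [ -2.888 -14.704  18.469] shift tgt-axes [ -2.965 -14.637  18.509] F [2.905 0.466 8.598] j [  30.   12.  -26.   10.  -46. -141.] 17.225
side lever_left 0.47 [188. 225.  14.  16.] 92
```

```bash
python3 -m crank '[0,0,0,-3,-6,8,0, 0,0,0,-2,-6,6,0, 0,0,0,-1,-2,4,0, 0,0,0,0,0,0,0]';python3 g2.py 0 52 9 20 90
```

```text
clock: 17.88
tool_pos: [0.6073, 0.0601, 0.1447]
orientation: [179.7, 10.2, 164.9]
force: [-13.7, 12.0, 21.5]
opening: 0.0004
gripper_force: 12.7
bay now [ 2.964 55.112  9.466] turn [0.006 0.004 0.001] shift now [ 2.634 -3.118  1.424] shift tgt-axes [ 2.626 -3.112  1.452] F [-3.431  8.04  26.852] j [  28.   13.  -26.   10.  -43. -140.] 17.875
```

```bash
python3 -m crank '[0,0,0,0,0,-30,0, 0,0,0,10,0,-50,0]'
cat > orange.py <<'E'
from go import *
# for each camera: orange pixel box near each lever; predicted lever tip pixel for several angles
for n in ('scene','side'):
    im=eyes.snapshot(n); cv2.imwrite(f'pics/{n}_{sys.argv[1]}.png',im); c=cam(n)
    h=cv2.cvtColor(im,cv2.COLOR_BGR2HSV); m=(h[...,0]>5)&(h[...,0]<20)&(h[...,1]>150)&(h[...,2]>110)
    for s,nm in((1,'L'),(-1,'R')):
        pts={a:proj(c,[tB+RB@np.array((0,s*(84-r*np.cos(a)-0*s),5+r*np.sin(a)))/1e3 for r in (10,30,53)]) for a in (0,.4,.8,1.2,1.57,1.9)}
        sc={}
        for a,p in pts.items():
            q=np.linspace(p[0],p[2],12); sc[a]=round(float(np.mean([m[int(v),int(u)] for u,v in np.round(q)])),2)
        print(n,nm,sc,'tip0',pts[0][2].round())
E
python3 orange.py 8;python3 g2.py 0 -145 110 20 90
```

```text
clock: 18.12
tool_pos: [0.5819, 0.0632, 0.2176]
orientation: [-179.9, 9.8, 164.9]
force: [0.8, 1.0, 0.1]
opening: 0.0003
gripper_force: 0.0
scene L {0: 0.83, 0.4: 0.75, 0.8: 0.5, 1.2: 0.17, 1.57: 0.0, 1.9: 0.0} tip0 [221. 144.]
scene R {0: 0.08, 0.4: 0.25, 0.8: 0.25, 1.2: 0.5, 1.57: 0.83, 1.9: 1.0} tip0 [225. 157.]
side L {0: 1.0, 0.4: 0.75, 0.8: 0.75, 1.2: 0.5, 1.57: 0.42, 1.9: 0.5} tip0 [208. 225.]
side R {0: 0.0, 0.4: 0.25, 0.8: 0.92, 1.2: 1.0, 1.57: 1.0, 1.9: 1.0} tip0 [223. 214.]
bay now [22.342 53.539 89.873] turn [0.006 0.006 0.   ] shift now [  27.892 -198.458  -12.584] shift tgt-axes [  27.879 -198.539  -11.272] F [1.049 0.566 0.138] j [  30.    7.  -23.    9.  -54. -140.] 18.225
```

```bash
python3 -m crank '[0,0,0,7,-45,-10,0, 0,0,0,7,-51,-3,0, 0,0,0,7,-51,0,0, 0,0,0,7,-51,0,0, 0,0,0,0,0,0,0]';python3 -m crank '[0,0,0,-12,0,33,0, 0,0,0,-12,0,33,0, 0,0,0,0,0,0,0]';python3 g2.py 0 -144 38 20 90
```

```text
clock: 18.85
tool_pos: [0.5007, -0.122, 0.2258]
orientation: [179.9, 9.9, 164.7]
force: [0.3, -0.8, -0.2]
opening: 0.0004
gripper_force: 0.0
clock: 19.23
tool_pos: [0.5358, -0.1284, 0.1627]
orientation: [-180.0, 9.7, 164.9]
force: [0.3, -0.8, 0.3]
opening: 0.0002
gripper_force: 0.0
bay now [  -5.204 -145.488   35.004] turn [-0.    -0.005 -0.   ] shift now [-3.843  1.488 -4.613] shift tgt-axes [-3.865  1.488 -4.595] F [ 0.59  -0.731 -0.045] j [  10.    6.  -31.    6.  -45. -119.] 19.225
```

```bash
python3 -m crank '[0,0,0,-4,29,-6,0, 0,0,0,2.7,11,-7.5,0, 0,0,0,-0.7,19,1.9,0, 0,0,0,-3.1,12,8.5,0, 0,0,0,-4.1,9,11.3,0]';python3 -m crank '[0,0,0,-3,6,8,0, 0,0,0,-2,6,6,0, 0,0,0,-1,2,4,0, 0,0,0,0,0,0,0]';python3 g2.py 0 -52 9 20 90
```

```text
clock: 19.85
tool_pos: [0.5691, -0.0528, 0.161]
orientation: [179.8, 10.2, 165.0]
force: [-2.7, -0.1, 6.3]
opening: 0.0004
gripper_force: 3.0
clock: 20.35
tool_pos: [0.5799, -0.0435, 0.145]
orientation: [180.0, 10.1, 164.9]
force: [-12.1, -2.7, 23.1]
opening: 0.0005
gripper_force: 12.1
bay now [  3.616 -52.034   9.456] turn [0.001 0.002 0.   ] shift now [3.244 0.034 1.66 ] shift tgt-axes [3.242 0.034 1.665] F [ 1.976 -5.737 25.494] j [  19.   10.  -29.    8.  -42. -129.] 20.35
```

```bash
python3 -m crank '[0,0,0,0,0,-30,0, 0,0,0,5,0,-55,0, 0,0,0,5,20,-60,0, 0,0,0,0,30,-55,0, 0,0,0,0,0,0,0]'; python3 orange.py 9;python3 g2.py 217 0 131 20 90;python3 g2.py 172 0 53 20 90
```

```text
clock: 20.98
tool_pos: [0.552, 0.0189, 0.3422]
orientation: [179.6, 10.5, 165.0]
force: [-0.8, -0.4, -1.0]
opening: 0.0002
gripper_force: 0.0
scene L {0: 0.83, 0.4: 0.75, 0.8: 0.5, 1.2: 0.17, 1.57: 0.0, 1.9: 0.0} tip0 [221. 144.]
scene R {0: 1.0, 0.4: 0.75, 0.8: 0.33, 1.2: 0.17, 1.57: 0.17, 1.9: 0.25} tip0 [225. 157.]
side L {0: 1.0, 0.4: 0.75, 0.8: 0.75, 1.2: 0.5, 1.57: 0.42, 1.9: 0.5} tip0 [208. 225.]
side R {0: 1.0, 0.4: 1.0, 0.8: 0.92, 1.2: 0.0, 1.57: 0.0, 1.9: 0.0} tip0 [223. 214.]
bay now [ 60.969  -1.036 198.3  ] turn [0.004 0.001 0.001] shift now [-169.629    0.836   10.077] shift tgt-axes [-169.639    1.036    9.875] F [ 0.244  0.346 -0.906] j [  27.   -1.  -15.    7.  -68. -134.] 21.075
bay now [ 60.969  -1.036 198.3  ] turn [0.004 0.001 0.001] shift now [-153.916    0.506   98.745] shift tgt-axes [-154.031    1.036   98.562] F [ 0.244  0.346 -0.906] j [  27.   -1.  -15.    7.  -68. -134.] 21.075
```

```bash
python3 - <<'E'
from go import *
o=[]
for n in('scene','side'):
    c=cam(n);im=cv2.resize(cv2.imread(f'pics/{n}_9.png'),None,fx=6,fy=6,interpolation=2)
    for s in(1,-1):
        cv2.polylines(im,[np.int32(proj(c,[tB+RB@np.array(q)/1e3 for q in [(0,s*84,10),(0,s*29,10)]])*6+2)],False,(255,255,0),1)
    p=proj(c,tB)[0]*6;x,y=int(p[0])-200,int(p[1])-250;o.append(im[y:y+450,x:x+400])
cv2.imwrite('pics/o9.png',np.hstack(o))
E
```

```text
(no output)
```

View pics/o9.png

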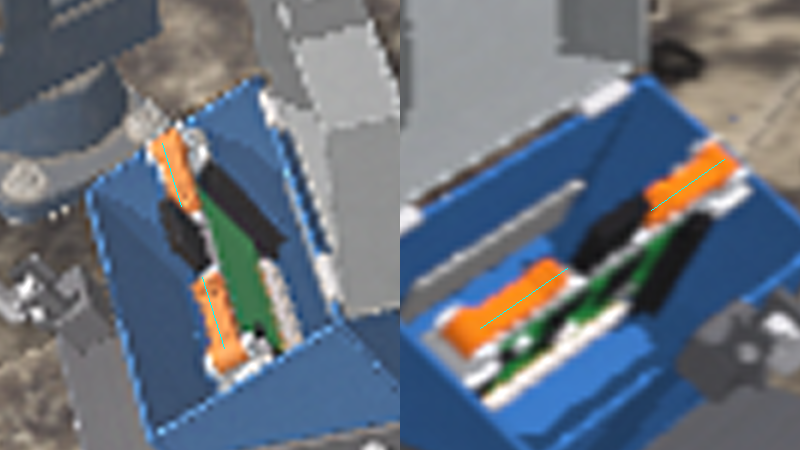

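```bash
python3 -m crank '[0,0,0,-45,0,0,0, 0,0,0,-55,0,0,0, 0,0,0,-55,0,0,0, 0,0,0,-14,0,10,0, 0,0,0,0,0,0,0]'; python3 g2.py 172 0 53 20 90
```

```text
clock: 21.7
tool_pos: [0.7123, -0.0281, 0.3527]
orientation: [180.0, 9.7, 164.8]
force: [-1.0, -0.5, -0.4]
opening: 0.0005
gripper_force: 0.0
bay now [214.63   -2.609 127.451] turn [-0.    -0.004 -0.001] shift now [14.222  2.607 84.605] shift tgt-axes [14.595  2.609 84.542] F [-0.955 -0.762  0.109] j [  16.   16.    7.    5.  -73. -122.] 21.7
```

Both levers lie flat along the strip (cyan marks at their upper faces). The tool is now above and behind the lid, ready to come down and push it.

```bash
python3 -m crank '[0,0,0,7,2,42,0, 0,0,0,7,0,42,0, 0,0,0,0,0,0,0]'; python3 g2.py 172 0 53 20 90; python3 -m crank '[0,0,0,10,0,-2,0, 0,0,0,10,0,-2,0, 0,0,0,17,0,-7.6,0, 0,0,0,17,0,-7.6,0]'; python3 g2.py 128 0 89 20 90
```

```text
clock: 22.08
tool_pos: [0.7108, -0.0255, 0.268]
orientation: [-180.0, 9.7, 164.9]
force: [0.9, -0.8, 0.2]
opening: 0.0005
gripper_force: 0.0
bay now [170.526  -0.535  55.134] turn [-0.    -0.006  0.001] shift now [-2.123  0.534  1.489] shift tgt-axes [-2.115  0.535  1.501] F [ 1.024 -0.531 -0.326] j [  16.   17.   -2.    6.  -63. -124.] 22.075
clock: 22.58
tool_pos: [0.6584, -0.0104, 0.2825]
orientation: [179.8, 10.1, 164.9]
force: [2.0, -0.2, -0.6]
opening: 0.0004
gripper_force: 1.0
bay now [130.533   0.405  94.97 ] turn [ 0.003  0.003 -0.   ] shift now [ 0.355 -0.426  6.474] shift tgt-axes [ 0.338 -0.405  6.476] F [ 1.454  0.298 -1.499] j [  19.   11.   -8.    6.  -62. -127.] 22.575
```

```bash
python3 -m crank '[0,0,0,19,0,1,0, 0,0,0,19,0,1,0, 0,0,0,18,0,8,0, 0,0,0,18,0,8,0]'; python3 g2.py 55 0 105 20 90; python3 -m crank '[0,0,0,15,0,11.3,0, 0,0,0,15,0,11.3,0, 0,0,0,10,0,15.8,0, 0,0,0,10,0,15.8,0]'; python3 g2.py -11 0 71.5 20 90;python3 lev.py scene 10 lid
```

```text
clock: 23.08
tool_pos: [0.5912, 0.0079, 0.2521]
orientation: [179.8, 10.2, 164.9]
force: [1.5, 1.9, 2.3]
opening: 0.0006
gripper_force: 1.1
bay now [ 55.012   0.528 103.478] turn [0.004 0.003 0.   ] shift now [ 0.527 -0.522 -1.43 ] shift tgt-axes [ 0.532 -0.528 -1.426] F [1.978 2.184 1.56 ] j [  24.    6.  -19.    7.  -57. -132.] 23.075
clock: 23.58
tool_pos: [0.5527, 0.0182, 0.1891]
orientation: [179.8, 10.1, 164.9]
force: [0.7, 1.0, 1.4]
opening: 0.0006
gripper_force: 0.5
bay now [-11.017   0.43   68.816] turn [0.003 0.002 0.   ] shift now [ 0.896 -0.421 -2.532] shift tgt-axes [ 0.902 -0.43  -2.528] F [1.079 1.111 0.963] j [  27.    5.  -29.    9.  -48. -137.] 23.575
scene lid 0.72 [202. 108.  45.  66.] 1597
scene lid 0.5 [168. 222.  27.  34.] 604
```

Tracking as planned, with light contact. Now I'll finish closing the lid.

```bash
python3 -m crank '[0,0,0,4.8,0,14,0, 0,0,0,4.8,0,12,0, 0,0,0,0,0,5,0, 0,0,0,0,0,0,0]'; python3 g2.py -31 0 44 20 90
```

```text
clock: 24.18
tool_pos: [0.5494, 0.0192, 0.1582]
orientation: [179.9, 10.1, 164.9]
force: [-18.5, 5.4, 26.6]
opening: 0.0006
gripper_force: 16.1
bay now [-29.473   0.516  43.756] turn [0.002 0.002 0.   ] shift now [ 1.519 -0.516  0.29 ] shift tgt-axes [ 1.518 -0.516  0.293] F [-3.335  0.395 32.697] j [  27.    6.  -32.   10.  -44. -139.] 24.175
```

```bash
python3 -m crank '[0,0,0,0,0,-40,0, 0,0.175,0,0,0,-55,0, 0,0,0,10,0,-30,0, 0,0,0,0,0,0,0]'; python3 g2.py -153 0 150 30 90; python3 g2.py -153 0 92 30 90; python3 lev.py side 11 lid clamp; python3 - <<'E'
from go import *
for n in('scene','side'):
    im=eyes.snapshot(n);c=cam(n);cv2.imwrite(f'pics/{n}_11.png',im)
    h=cv2.cvtColor(im,cv2.COLOR_BGR2HSV);m=((h[...,0]<6)|(h[...,0]>174))&(h[...,1]>150)&(h[...,2]>90)
    for a in(1.5,1.7,1.95):
        e=np.array([np.cos(a),0,np.sin(a)]);q=np.array([-85,0,38])+62*e+14*np.array([-np.sin(a),0,np.cos(a)])
        print(n,a,proj(c,tB+RB@q/1e3)[0].round(1))
    p=proj(c,tB+RB@np.array([-115,0,95])/1e3)[0].astype(int);s=m[p[1]-20:p[1]+20,p[0]-25:p[0]+25];ys,xs=np.nonzero(s);print(n,'red',xs.mean()+p[0]-25,ys.mean()+p[1]-20,len(xs))
    # lid outline overlays: outer corners if shut
    print('lid shut corners',proj(c,[tB+RB@np.array(q)/1e3 for q in((60,104,43),(60,-104,43),(-62,-104,43),(-62,104,43))]).round(0).tolist())
E
```

```text
clock: 24.68
tool_pos: [0.527, 0.0242, 0.2707]
orientation: [-179.9, 2.2, 164.6]
force: [0.1, -0.3, -0.7]
opening: 0.0002
gripper_force: 0.0
bay now [  6.881  -0.439 152.688] turn [-0.001  0.038 -0.006] shift now [140.115  -0.252  77.053] shift tgt-axes [137.117   0.439  82.269] F [-0.189 -0.268 -0.692] j [  25.    4.  -16.    2.  -69. -131.] 24.675
bay now [  6.881  -0.439 152.688] turn [-0.001  0.038 -0.006] shift now [113.025  -0.038 128.338] shift tgt-axes [108.117   0.439 132.498] F [-0.189 -0.268 -0.692] j [  25.    4.  -16.    2.  -69. -131.] 24.675
side lid 0.89 [169. 186.  90.  68.] 3486
side clamp 0.7 [240. 221.  23.  18.] 154
scene 1.5 [180.9 149.1]
scene 1.7 [178.4 151.8]
scene 1.95 [176.3 155.5]
scene red 179.97674418604652 151.62790697674419 43
lid shut corners [[226.0, 113.0], [240.0, 155.0], [206.0, 177.0], [196.0, 134.0]]
side 1.5 [257.  221.5]
side 1.7 [260.2 225.8]
side 1.95 [263.3 231.6]
side red 257.3333333333333 225.33333333333334 78
lid shut corners [[175.0, 212.0], [228.0, 180.0], [260.0, 209.0], [212.0, 247.0]]
```

```bash
python3 -m crank '[0,0.038,-0.006,44,0,22,0, 0,0,0,44,0,27,0, 0,0,0,42,0,28,0, 0,0,0,0,0,0,0]'; python3 g2.py -145 0 92 30 90
```

```text
clock: 25.42
tool_pos: [0.3968, 0.0566, 0.188]
orientation: [-179.6, -0.4, 165.0]
force: [-0.2, 0.1, 0.2]
opening: 0.0007
gripper_force: 0.0
bay now [-150.555   -3.143  148.123] turn [-0.006 -0.007  0.002] shift now [-33.219   3.356  45.56 ] shift tgt-axes [-32.872   3.143  45.826] F [-0.035  0.031  0.306] j [  37.   -4.  -34.   -0.  -60. -142.] 25.425
```

```bash
python3 -m crank '[0,0,0,-17,3,22,0, 0,0,0,-16,0,23,0, 0,0,0,0,0,0,0]'; python3 g2.py -145 0 92 30 90; python3 -m crank '[0,0,0,-10,0,-7,0, 0,0,0,-9,0,-7.5,0, 0,0,0,-8,0,-8,0, 0,0,0,-8,0,-8,0]'; python3 g2.py -99 0 101 30 90
```

```text
clock: 25.8
tool_pos: [0.4331, 0.0511, 0.1437]
orientation: [-179.6, -0.4, 164.9]
force: [0.2, -0.4, -0.2]
opening: 0.0005
gripper_force: 0.0
bay now [-141.103    1.054   91.563] turn [-0.006 -0.006 -0.   ] shift now [ 3.583 -1.044  1.599] shift tgt-axes [ 3.593 -1.054  1.57 ] F [ 0.18  -0.353 -0.361] j [  33.    2.  -35.   -0.  -54. -138.] 25.8
clock: 26.3
tool_pos: [0.4677, 0.0427, 0.1767]
orientation: [-179.8, -0.2, 164.9]
force: [-1.1, 0.2, -0.9]
opening: 0.0006
gripper_force: 0.8
bay now [-93.851   1.939 102.321] turn [-0.003 -0.003  0.001] shift now [ 3.788 -1.926  3.736] shift tgt-axes [ 3.799 -1.939  3.718] F [-1.452 -0.132 -0.248] j [  29.    3.  -28.   -0.  -58. -134.] 26.3
```

```bash
python3 -m crank '[0,0,0,-9,0,-4,0, 0,0,0,-11,0,-3,0, 0,0,0,-13,0,0.5,0, 0,0,0,-13,0,1,0]'; python3 g2.py -52 0 85 30 90;  python3 -m crank '[0,0,0,-11,0,8,0, 0,0,0,-11,0,8,0, 0,0,0,-2,0,3,0, 0,0,0,0,0,0,0]'; python3 g2.py -38 0 60 30 90
```

```text
clock: 26.8
tool_pos: [0.5127, 0.0306, 0.1811]
orientation: [-179.8, -0.2, 164.9]
force: [-2.0, 1.4, 0.4]
opening: 0.0003
gripper_force: 1.1
bay now [-51.201   1.993  82.834] turn [-0.003 -0.003  0.001] shift now [ 1.782 -1.996 -1.464] shift tgt-axes [ 1.775 -1.993 -1.476] F [-1.812  0.784  1.495] j [  25.    8.  -23.    0.  -60. -130.] 26.8
clock: 27.3
tool_pos: [0.5342, 0.0249, 0.1643]
orientation: [-179.8, -0.3, 165.0]
force: [-18.2, 6.9, 32.7]
opening: 0.0002
gripper_force: 18.8
bay now [-40.426   2.092  57.176] turn [-0.003 -0.004  0.002] shift now [-0.669 -2.104 -3.655] shift tgt-axes [-0.689 -2.092 -3.658] F [-0.368  1.891 37.998] j [  24.   10.  -22.   -0.  -58. -129.] 27.3
```

```bash
python3 -m crank '[0,0,0,0,0,-30,0, 0,0,0,0,0,-60,0, 0,0,0,30,0,-60,0, 0,0,0,30,0,-50,0, 0,0,0,0,0,0,0]'; python3 - <<'E'
from go import *
o=[]
for n in('scene','side'):
    im=eyes.snapshot(n);c=cam(n);im=cv2.resize(im,None,fx=5,fy=5,interpolation=2)
    def pl(P,col,cl=True): cv2.polylines(im,[np.int32(proj(c,[tB+RB@np.array(q)/1e3 for q in P])*5+2)],cl,col,1)
    pl(((60,104,43),(60,-104,43),(-62,-104,43),(-62,104,43)),(0,255,255)); pl(((-85,8,56),(-13,10,56),(-13,-10,56),(-85,-8,56)),(0,255,0))
    p=proj(c,tB)[0]*5;x,y=max(0,int(p[0])-200),int(p[1])-270;o.append(im[y:y+500,x:x+400])
cv2.imwrite('pics/o12.png',np.hstack(o))
E
```

```text
clock: 27.92
tool_pos: [0.4803, 0.0407, 0.3621]
orientation: [179.9, 0.1, 165.0]
force: [-0.1, -0.2, -0.2]
opening: 0.0002
gripper_force: 0.0
```

View pics/o12.png

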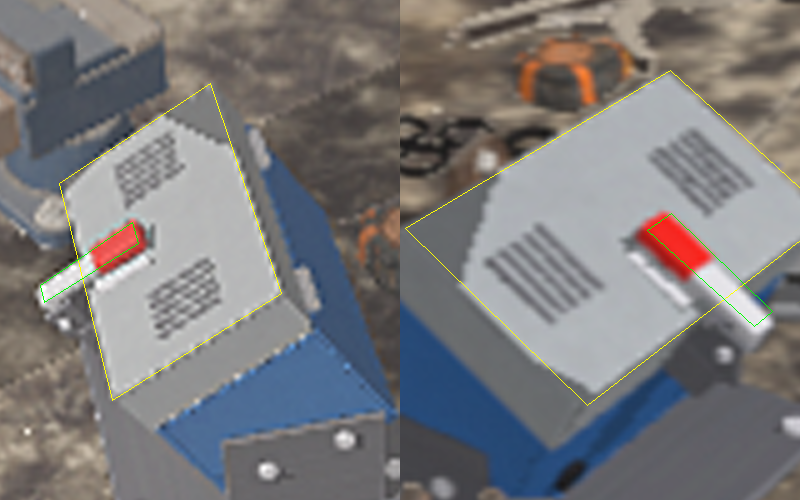

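The lid face fills the predicted shut outline, and the clamp lies flat over it with its red end at the predicted place in both views. The robot is clear, so I'm handing in.

```bash
python3 -c "
from plant import ctrl
print(ctrl.close_job())"
```

```text
the job is handed in; nothing more can be done
None
```

The card is seated with both levers folded flat, the lid is shut and the clamp is down over it, as the pictures showed before I handed the job in at about 28 s; I never touched the bystanders, and no verdict came back.

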